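# Meter one adhesive tablet with the plunger dispenser

## Robot

A 7-joint arm with a two-finger parallel gripper is mounted at the origin on a cart in front of the work surface, level with it; the furniture and walls round the work are solid. World frame = base frame: x ahead of the robot, y to its left, z up, the work surface at z = 0. Lengths are in mm, angles in rad, forces in N, time in s.
With the tool pointing down it reaches from about 400 to 850 mm from the base axis. Payload 10.4 kg.
Tool frame: the origin (TCP) lies at the very end of the fingers, on their centre line; the grasp point (between the pads) lies 19 mm behind it; z points along the fingers, y is the direction in which the jaws open and shut (so a half turn about z gives the same grasp; the last joint's range is limited). The gripper opens to 85 mm and grips with 20 to 120 N. Pads are 22 mm wide; open, the fingers measure 114 mm over their backs; the gripper's body (76 mm by 85 mm) begins 54 mm behind the grasp point. The pads swing forward as they close: fully open they stand 13 mm farther back than shut.
Start: joints at [1.252, 0.332, -0.065, 1.46, 0.022, 1.35, -0.088], TCP at [182.212, -597.871, 231.338] pointing down, gripper open.
Joint ranges: [-2.6, 2.6], [-0.5, 2.12], [-1.47, 1.34], [0.16, 2.42], [-1.27, 4.41], [0.06, 2.06], [-2.6, 2.6]. Speed limits (rad/s): [2.22, 2.22, 2.79, 2.79, 3.14, 3.14, 3.14].

## Interface

Orientations are given as a unit quaternion [w, x, y, z].
In Python, from cell import r gives the robot as it stands.
- The arm moves only by the tool jog_arm, never from a script. Its argument "targets" is a list of rows, each an object with "travel": the shift along the tool's x, y, z in cm, a list of three; "rotation": the turn, a rotation vector about the tool's x, y, z in degrees, a list of three; "fingers": the opening, from 0 (shut) to 1 (fully open). A call has 1 to 8 rows; each row shifts and turns the commanded pose from where the row before left it, along the tool's axes as they then stand; what a row does not reach is not made up. A row lasts 1/12 s, in which the tool goes at most 41.7 mm and 7.16 degrees, less where a joint would pass 70% of its speed; a pose out of reach is approached as far as the arm can. A call with a gripper value outside its range is refused whole. The fingers move at their own pace and stop on an object; "force" is the grip in N (left out, the last holds). Time passes only in rows, so rows that do not move let the fingers close. It gives the time, the measured TCP pose, the force and the opening at its end, in the units of the state.
- r.get_state(): the state, without advancing time (a new reading comes with each control period).
- r.get_image(name): name is "side" or "top"; returns a dict with "img" (480x640x3 uint8, red, green, blue), "fx", "fy", "cx", "cy" (pixels), "camera_from_world" (4x4, takes a point from world to camera coordinates). Camera axes: x right, y down, z forward; pixel columns grow to the right and rows downward; lengths in mm; the calibration is good to about 2 mm. A picture is of the moment at which its call begins. There is no depth.
- r.hand_in(): hands the job in, once; it reports no verdict.
Trained networks look in a picture, given as the dict that the camera call returned (one of the last four; its "shot" number tells which), for a name from the list of things; names that differ only in an ending like _2 or _b are one class to them, and where a whole thing is asked for, a point or a joint stands for the part that bears it (a point fixed in the world has none). Each returns a list of dicts, best first, with "conf" (0 to 1); they miss things now and then, are a little off and sometimes report something else, mostly with a low value. They report only what shows in the picture. A call takes as long as a camera call.
- r.masks_of(name, picture): "pixels" (480x640 bool, what is visible of it) and "xy" ([column, row] in pixels, amid what is visible of it).
The state is a dict: "clock": time; "joint_positions": joint angles; "qd": joint speeds; "joint_efforts": joint torques, N m; "tcp_pos": TCP position; "eef_rot": TCP orientation; "force": force on the tool from outside, world axes, zero at the start; "ft_torque": the same for the moment, N m; "opening": finger opening in mm.
Only numpy, scipy, OpenCV 4.12 (cv2) and the standard library are available. Lean on these libraries where they do the work, as an engineer would, in place of code of your own. Each camera call takes 0.05 s, during which the arm holds its last target. There are 200 camera calls.

## Task

Meter out one hot-melt tablet for weighing: press the red cap of the tablet dispenser down in one full stroke until it bottoms on its stop, without forcing it, and let it spring back, so that a single tablet drops into the steel catch tray. Then pick that tablet up from the tray and lay it gently, flat, in the middle of the aluminium weighing dish. Do not pull a tablet out of the dispenser's mouth with the fingers, do not dispense a second one, and knock nothing over.

Things in the scene. Friction and masses are not known exactly. Their poses are not given: they have to be found in the camera images.
- dispenser: blue tablet dispenser on a white base plate 253 x 124 x 8 mm, fixed to the worktop left or right of the middle, turned up to 0.3 rad. Origin on the worktop; x from catch tray to drive housing (away from the robot), z up. In its frame, mm: base x -155 to 98, y -62 to 62; clear magazine of three stacked tablets at x -14, y 0, 58 high; housing x 24 to 94, y -46 to 46, 100 high, plunger on its top at x 55
- tray (a point): middle of the catch tray's floor, 8 mm above the worktop; the steel tray is 118 mm long (x of the dispenser), 112 mm wide (y), rim 12 mm above its floor, open towards the mouth. The tablet comes to lie flat in it, next to the lip, its centre about 16 to 31 mm in front of the mouth and 15 mm above the worktop
- mouth (a point): middle of the mouth below the magazine, dispenser x -33, y 0 mm; roof 36 mm above the worktop, 39 mm wide. The shuttle pushes the lowest tablet out over an adjustable lip (32 mm wide, 6 mm above the tray floor, 0 to 13 mm in front of the mouth); a stroke short of the stop leaves it hanging on the lip, and one broken off halfway may misfeed
- press_cap: the plunger with its red cap (cap dia 40 x 18 mm); origin in the middle of the cap's underside. It moves straight down. The stop is adjustable: it is met 36 to 49 mm down, set differently each time and not reported, so it has to be felt. The spring takes about 5 N at the start, 10 to 13 N just above the stop; on the stop's rubber buffer the force rises steeply, some 6 N per mm. More than 30 N on the cap is forcing it
- cap_top (a point): middle of the top of the red cap, slightly domed; 180 mm above the worktop when up, where its spring returns it; moves with the plunger
- tablet_1: the lowest tablet in the magazine, the one that comes out: amber disc, dia 30 x 14 mm, 20 g; origin in the middle of its underside, z along its axis
- tablet_1_center (a point): centre of that tablet, 7 mm from either flat face
- tablet_2_center (a point): centre of the tablet above it (same size), which must stay in the dispenser
- tablet_3_center (a point): centre of the top tablet, which must stay in the dispenser
- dish: loose shallow round aluminium weighing dish, outside dia 108 mm at the foot and 116 mm at the rim, 12 mm high, wall 3 mm, its inner floor 3 mm above the worktop; origin in the middle of its underside, z up. It stands on the other side of the middle from the dispenser
- jar_blue: white jar with a blue lid, dia 59 x 72 mm, a bystander in the middle; origin in the middle of its underside, z up
- slug: upright amber melt slug, dia 42 x 98 mm, a bystander in the middle; origin in the middle of its underside, z up. Behind it, from about 0.57 m ahead of the robot and 0.15 m to either side of the middle, a controller and a melt gun rise 0.55 m high: cross from side to side in front of them, near the robot and above jar and slug

How it is judged:
By the outcome, as a careful person would: the job done as asked, in the order asked, and still so for the second after the job is handed in, with the robot touching nothing.
It also fails if it takes over 64 s, if anything falls off the work surface, if the arm or the gripper's body presses on something with over 40 N, if the wrist force passes 120 N, or if a joint passes its speed limit or range.

## Working session

There is one attempt and no reset: what is moved stays moved. The work goes in short steps, Python scripts to look and compute and a tool call to move; the robot and the scene stay as the last step left them, time stands still between calls to the robot, and variables do not carry over. Pictures are saved under pics/ and viewed, about 8 in all and at most 12, crops included, and the job is handed in when it is done.

Besides the shell and the picture viewer there is one more tool, called after ">>>" by a JSON object that holds its "api" and its "payload". jog_arm: Moves the arm, as the interface text tells. Its arguments: {"type":"object","properties":{"targets":{"type":"array"},"force":{"type":"number"}},"required":["targets"]}

```bash
mkdir -p pics; ls; cat > h.py <<'E'
import numpy as np, cv2
from cell import r
def proj(p,im):
    c=im["camera_from_world"]@np.r_[p,1]; return np.array([im["fx"]*c[0]/c[2]+im["cx"],im["fy"]*c[1]/c[2]+im["cy"]])
def onplane(uv,im,z):
    M=np.array(im["camera_from_world"]);R,t=M[:3,:3],M[:3,3]
    o=-R.T@t; d=R.T@np.array([(uv[0]-im["cx"])/im["fx"],(uv[1]-im["cy"])/im["fy"],1])
    return o+d*(z-o[2])/d[2]
def tri(a,ia,b,ib):
    A=[]
    for uv,im in((a,ia),(b,ib)):
        K=np.array([[im["fx"],0,im["cx"]],[0,im["fy"],im["cy"]],[0,0,1]]);P=K@np.array(im["camera_from_world"])[:3]
        A+=[uv[0]*P[2]-P[0],uv[1]*P[2]-P[1]]
    A=np.array(A);X=np.linalg.lstsq(A[:,:3],-A[:,3],rcond=None)[0];return X
def save(im,n): cv2.imwrite(f"pics/{n}.png",im["img"][...,::-1])
E
python3 - <<'E'
from h import *
print(r.get_state())
ims={n:r.get_image(n) for n in("side","top")}
for n,im in ims.items():
    save(im,n+"0"); M=np.array(im["camera_from_world"]); print(n,im["fx"],(-M[:3,:3].T@M[:3,3]).round())
    for o in("press_cap","dispenser","dish","jar_blue","slug","tablet_1"):
        for m in r.masks_of(o,im)[:3]:
            print(n,o,round(m["conf"],2),np.round(m["xy"],1),m["pixels"].sum(), onplane(m["xy"],im,{"press_cap":175,"dish":6,"jar_blue":72,"slug":98}.get(o,8)).round(1))
E
```

```text
pics
{'clock': 0.0, 'joint_positions': array([ 1.25242249,  0.33286583, -0.06471868,  1.46096085,  0.02162219,
        1.34991519, -0.08850209]), 'qd': array([ 1.80919207e-03, -2.38380481e-03, -3.21058451e-05,  2.10256457e-04,
       -2.50912672e-03, -4.09462510e-04,  2.61285064e-04]), 'joint_efforts': array([-4.42311557e-04, -6.25447726e+01,  4.90495178e-02, -3.91601658e+01,
        1.62451708e-02,  9.97396186e-03,  1.67748959e-05]), 'tcp_pos': array([ 182.05897982, -597.4887086 ,  230.51044083]), 'eef_rot': array([-7.10984820e-04,  9.89081301e-01,  1.47369103e-01, -1.48688657e-04]), 'force': array([ 0.60446248, -0.18464586,  0.40130114]), 'ft_torque': array([ 0.00637865, -0.00851064,  0.029244  ]), 'opening': 85.41952586504422}
side 479.1532847078751 [ 496. -763.  805.]
side press_cap 0.82 [341.3 155.2] 267 [590.7 276.8 175. ]
side dispenser 0.62 [267.4 269.3] 937 [410.8  41.1   8. ]
side dish 0.75 [323.7 371.5] 2469 [ 534.2 -236.6    6. ]
side jar_blue 0.9 [268.9 273.6] 883 [421.6 -36.6  72. ]
side slug 0.57 [322.2 258.9] 770 [535.7 -18.8  98. ]
top 437.8686197648078 [424.  16. 986.]
top press_cap 0.55 [159.7 195.3] 430 [592.6 295.2 175. ]
top dispenser 0.83 [186.9 243.9] 6556 [518.6 284.5   8. ]
top dish 0.77 [423.1 242.2] 1978 [ 537.6 -245.9    6. ]
top jar_blue 0.58 [311.5 294.9] 623 [413.8   4.   72. ]
top slug 0.94 [308.5 239. ] 396 [526.9  13.5  98. ]
top slug 0.45 [158.3 196.3] 407 [606.5 324.3  98. ]
top tablet_1 0.57 [158.7 196.2] 443 [625.2 354.7   8. ]
```

```bash
python3 - <<'E'
import cv2,numpy as np
t=cv2.imread("pics/top0.png")[120:340,80:500]; s=cv2.imread("pics/side0.png")[100:440,180:480]
cv2.imwrite("pics/top_c.png",cv2.resize(t,None,fx=1.9,fy=1.9)); cv2.imwrite("pics/side_c.png",cv2.resize(s,None,fx=1.75,fy=1.75))
E
```

```text
(no output)
```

View pics/top_c.png

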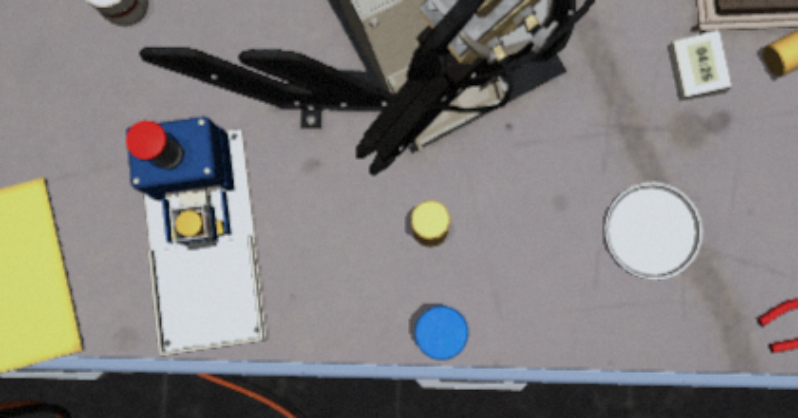

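View pics/side_c.png

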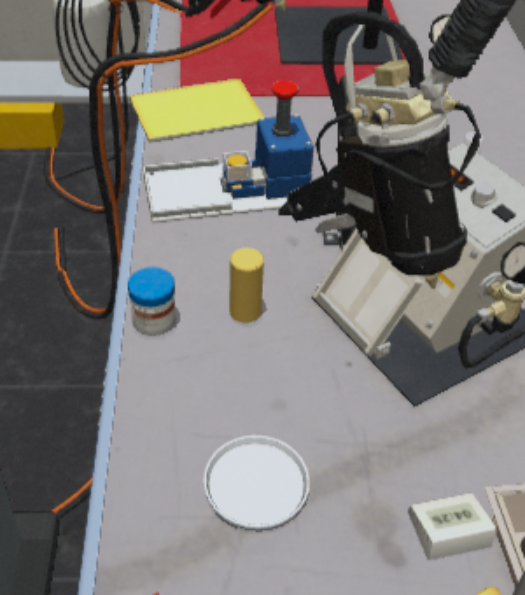

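```bash
python3 - <<'E'
from h import *
it=r.get_image("top"); is_=r.get_image("side")
def red(im,box):
    a=im["img"].astype(int); m=(a[...,0]>150)&(a[...,1]<75)&(a[...,2]<80)
    k=np.zeros_like(m); x0,y0,x1,y1=box; k[y0:y1,x0:x1]=1; m&=k
    v,u=np.nonzero(m); return np.array([u.mean(),v.mean()]),(u.min(),u.max(),v.min(),v.max()),len(u)
a=red(it,(130,170,190,220)); b=red(is_,(325,135,360,168)); print(a,b)
print("cap centroid",tri(a[0],it,b[0],is_).round(1), "top@172",onplane(a[0],it,175).round(1),"side",onplane(b[0],is_,172).round(1))
P={k:onplane(np.array(c)/1.9+[80,120],it,8) for k,c in dict(fl=(162,353),fr=(265,340),br=(243,130)).items()}
loc=dict(fl=(-155,62),fr=(-155,-62),br=(98,-62))
for k in P: print(k,P[k].round(1))
L=np.array([complex(*loc[k]) for k in P]); W=np.array([complex(*P[k][:2]) for k in P])
yaw=np.angle(((W-W.mean())*np.conj(L-L.mean())).sum()); o=W.mean()-np.exp(1j*yaw)*L.mean(); print("yaw",yaw,o,abs(W-o-np.exp(1j*yaw)*L))
f=lambda x,y=0:(o+np.exp(1j*yaw)*complex(x,y))
for n,x in(("cap",55),("mouth",-33),("tray",-92),("tab",-56)): print(n,np.round(f(x),1))
cv2.imwrite("pics/d.png",cv2.resize(it["img"][170:320,130:240,::-1],None,fx=4,fy=4,interpolation=cv2.INTER_CUBIC))
for im in(it,is_):
  m=r.masks_of("dish",im)[0]; c=m["pixels"].astype(np.uint8); q=np.vstack([x[:,0] for x in cv2.findContours(c,0,1)[0]]); print("dish ell",cv2.fitEllipse(q),onplane(cv2.fitEllipse(q)[0],im,12).round(1))
E
```

```text
(array([156.25786164, 193.21698113]), (np.int64(147), np.int64(166), np.int64(184), np.int64(203)), 318) (array([341.50081566, 144.39477977]), (np.int64(325), np.int64(359), np.int64(135), np.int64(153)), 613)
cap centroid [591.6 294.6 195.5] top@172 [596.4 301.9 175. ] side [594.9 335.2 172. ]
fl [381.  323.3   8. ]
fr [398.9 205.5   8. ]
br [646.5 244.8   8. ]
yaw 0.16229006565424695 (541.8682248980324+289.708712621658j) [3.29945941 2.0695958  2.13189554]
cap (596.1+298.6j)
mouth (509.3+284.4j)
tray (451.1+274.8j)
tab (486.6+280.7j)
dish ell ((423.30914306640625, 241.32908630371094), (49.29737854003906, 50.523338317871094), 108.6258316040039) [ 538.9 -244.8   12. ]
dish ell ((326.51556396484375, 374.7239074707031), (53.70802688598633, 59.83760452270508), 96.41106414794922) [ 539.  -247.7   12. ]
```

View pics/d.png

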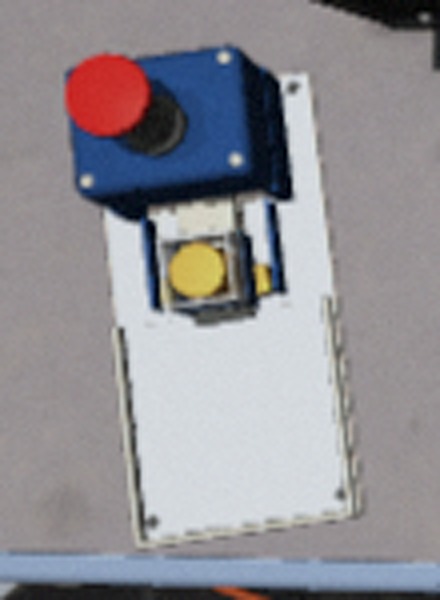

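The dispenser is on the left (yaw about 0.16, cap near (596,300)) and the dish is near (539,−246). The jar (crop 441,332) and slug (crop 430,222) stand in the middle. I'm moving off with the fingers shut.

>>> {"api": "jog_arm", "payload": {"targets": [{"travel": [0, 0, -0.5], "rotation": [0, 0, 3.83], "fingers": 0}, {"travel": [0, 0, -0.5], "rotation": [0, 0, 3.83], "fingers": 0}, {"travel": [2.57, -2.93, 0], "rotation": [0, 0, 0], "fingers": 0}, {"travel": [2.57, -2.93, 0], "rotation": [0, 0, 0], "fingers": 0}, {"travel": [2.57, -2.93, 0], "rotation": [0, 0, 0], "fingers": 0}, {"travel": [2.57, -2.93, 0], "rotation": [0, 0, 0], "fingers": 0}, {"travel": [2.57, -2.93, 0], "rotation": [0, 0, 0], "fingers": 0}, {"travel": [2.57, -2.93, 0], "rotation": [0, 0, 0], "fingers": 0}], "force": 40}}

```text
clock: 1.57
tcp_pos: [306.7, -397.8, 241.5]
eef_rot: [0.0, 0.997, 0.081, 0.0]
force: [1.2, -0.2, 0.1]
opening: 0.2
```

>>> {"api": "jog_arm", "payload": {"targets": [{"travel": [2.57, -2.93, 0], "rotation": [0, 0, 0], "fingers": 0}, {"travel": [2.57, -2.93, 0], "rotation": [0, 0, 0], "fingers": 0}, {"travel": [2.57, -2.93, 0], "rotation": [0, 0, 0], "fingers": 0}, {"travel": [2.57, -2.93, 0], "rotation": [0, 0, 0], "fingers": 0}, {"travel": [2.57, -2.93, 0], "rotation": [0, 0, 0], "fingers": 0}, {"travel": [2.57, -2.93, 0], "rotation": [0, 0, 0], "fingers": 0}, {"travel": [0.85, -3.8, 0], "rotation": [0, 0, 0], "fingers": 0}, {"travel": [0.85, -3.8, 0], "rotation": [0, 0, 0], "fingers": 0}]}}

```text
clock: 2.23
tcp_pos: [434.8, -121.4, 241.3]
eef_rot: [-0.0, 0.997, 0.081, 0.0]
force: [1.3, -0.0, 0.9]
opening: -0.1
```

>>> {"api": "jog_arm", "payload": {"targets": [{"travel": [0.85, -3.8, 0], "rotation": [0, 0, 0], "fingers": 0}, {"travel": [0.85, -3.8, 0], "rotation": [0, 0, 0], "fingers": 0}, {"travel": [0.85, -3.8, 0], "rotation": [0, 0, 0], "fingers": 0}, {"travel": [0.85, -3.8, 0], "rotation": [0, 0, 0], "fingers": 0}, {"travel": [0.85, -3.8, 0], "rotation": [0, 0, 0], "fingers": 0}, {"travel": [0.85, -3.8, 0], "rotation": [0, 0, 0], "fingers": 0}, {"travel": [0.85, -3.8, 0], "rotation": [0, 0, 0], "fingers": 0}]}}

```text
clock: 2.82
tcp_pos: [449.9, 150.6, 241.8]
eef_rot: [0.0, 0.997, 0.081, 0.001]
force: [1.4, -0.9, 0.5]
opening: -0.3
```

>>> {"api": "jog_arm", "payload": {"targets": [{"travel": [2.8, -2.07, 0], "rotation": [0, 0, 0], "fingers": 0}, {"travel": [2.8, -2.07, 0], "rotation": [0, 0, 0], "fingers": 0}, {"travel": [2.8, -2.07, 0], "rotation": [0, 0, 0], "fingers": 0}, {"travel": [2.8, -2.07, 0], "rotation": [0, 0, 0], "fingers": 0}, {"travel": [2.8, -2.07, 0], "rotation": [0, 0, 0], "fingers": 0}, {"travel": [2.8, -2.07, 0], "rotation": [0, 0, 0], "fingers": 0}, {"travel": [0, 0, 2.5], "rotation": [0, 0, 0], "fingers": 0}, {"travel": [0, 0, 2], "rotation": [0, 0, 0], "fingers": 0}]}}

```text
clock: 3.48
tcp_pos: [596.5, 301.0, 195.2]
eef_rot: [-0.001, 0.997, 0.082, 0.0]
force: [0.4, -0.6, -0.2]
opening: -0.5
```

```bash
python3 - <<'E'
from h import *
s=r.get_state(); print(s["tcp_pos"],s["force"],s["joint_positions"].round(2))
im=r.get_image("side"); it=r.get_image("top")
print(proj(s["tcp_pos"],im),proj([596,300,180],im),proj([596,300,180],it))
a=cv2.resize(im["img"][80:260,260:420,::-1],None,fx=3,fy=3); b=cv2.resize(it["img"][120:300,100:260,::-1],None,fx=3,fy=3)
cv2.imwrite("pics/c1.png",cv2.resize(np.hstack([a,b]),None,fx=.8,fy=.8))
E
```

```text
[596.51387445 300.98334373 195.18216482] [ 0.42541728 -0.58425911 -0.2411095 ] [ 0.01  0.57 -0.81  1.35  0.41  1.39 -2.2 ]
[343.44431369 143.18860897] [342.94777886 148.68217726] [156.33376433 192.87583092]
```

View pics/c1.png

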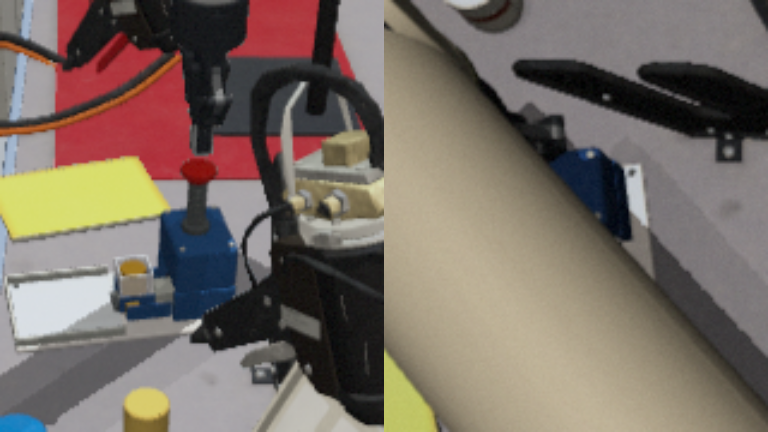

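Side crop: the fingertips (200,150) are centred over the cap (198,167). I'm pressing to just above the earliest stop.

>>> {"api": "jog_arm", "payload": {"targets": [{"travel": [0, 0, 0.7], "rotation": [0, 0, 0], "fingers": 0}, {"travel": [0, 0, 0.7], "rotation": [0, 0, 0], "fingers": 0}, {"travel": [0, 0, 0.7], "rotation": [0, 0, 0], "fingers": 0}, {"travel": [0, 0, 0.7], "rotation": [0, 0, 0], "fingers": 0}, {"travel": [0, 0, 0.7], "rotation": [0, 0, 0], "fingers": 0}, {"travel": [0, 0, 0.6], "rotation": [0, 0, 0], "fingers": 0}, {"travel": [0, 0, 0.5], "rotation": [0, 0, 0], "fingers": 0}, {"travel": [0, 0, 0.4], "rotation": [0, 0, 0], "fingers": 0}]}}

```text
clock: 4.25
tcp_pos: [596.5, 298.5, 148.2]
eef_rot: [-0.0, 0.997, 0.081, 0.001]
force: [-3.0, -2.0, 11.3]
opening: -0.2
```

>>> {"api": "jog_arm", "payload": {"targets": [{"travel": [0, 0, 0.1], "rotation": [0, 0, 0], "fingers": 0}, {"travel": [0, 0, 0.1], "rotation": [0, 0, 0], "fingers": 0}]}}

```text
clock: 4.42
tcp_pos: [596.5, 298.5, 146.4]
eef_rot: [-0.0, 0.997, 0.081, 0.001]
force: [-2.7, -2.3, 10.1]
opening: -0.0
```

>>> {"api": "jog_arm", "payload": {"targets": [{"travel": [0, 0, 0.1], "rotation": [0, 0, 0], "fingers": 0}, {"travel": [0, 0, 0.1], "rotation": [0, 0, 0], "fingers": 0}, {"travel": [0, 0, 0.1], "rotation": [0, 0, 0], "fingers": 0}]}}

```text
clock: 4.67
tcp_pos: [596.6, 298.5, 143.7]
eef_rot: [-0.0, 0.997, 0.081, 0.001]
force: [-3.0, -2.4, 11.4]
opening: -0.1
```

>>> {"api": "jog_arm", "payload": {"targets": [{"travel": [0, 0, 0.1], "rotation": [0, 0, 0], "fingers": 0}, {"travel": [0, 0, 0.1], "rotation": [0, 0, 0], "fingers": 0}]}}

```text
clock: 4.83
tcp_pos: [596.5, 298.5, 141.7]
eef_rot: [-0.0, 0.997, 0.081, 0.001]
force: [-3.6, -2.5, 11.8]
opening: 0.1
```

>>> {"api": "jog_arm", "payload": {"targets": [{"travel": [0, 0, 0.1], "rotation": [0, 0, 0], "fingers": 0}, {"travel": [0, 0, 0.1], "rotation": [0, 0, 0], "fingers": 0}]}}

```text
clock: 5.0
tcp_pos: [596.6, 298.5, 139.8]
eef_rot: [-0.0, 0.997, 0.081, 0.001]
force: [-3.1, -2.3, 11.1]
opening: 0.2
```

>>> {"api": "jog_arm", "payload": {"targets": [{"travel": [0, 0, 0.1], "rotation": [0, 0, 0], "fingers": 0}, {"travel": [0, 0, 0.1], "rotation": [0, 0, 0], "fingers": 0}]}}

```text
clock: 5.17
tcp_pos: [596.6, 298.6, 138.0]
eef_rot: [-0.0, 0.997, 0.081, 0.002]
force: [-5.1, -3.8, 18.7]
opening: 0.2
```

>>> {"api": "jog_arm", "payload": {"targets": [{"travel": [0, 0, 0.06], "rotation": [0, 0, 0], "fingers": 0}, {"travel": [0, 0, 0], "rotation": [0, 0, 0], "fingers": 0}]}}

```text
clock: 5.33
tcp_pos: [596.6, 298.6, 138.0]
eef_rot: [-0.0, 0.997, 0.081, 0.002]
force: [-5.7, -2.9, 17.8]
opening: 0.0
```

>>> {"api": "jog_arm", "payload": {"targets": [{"travel": [0, 0, 0.07], "rotation": [0, 0, 0], "fingers": 0}, {"travel": [0, 0, 0], "rotation": [0, 0, 0], "fingers": 0}, {"travel": [0, 0, 0], "rotation": [0, 0, 0], "fingers": 0}]}}

```text
clock: 5.58
tcp_pos: [596.6, 298.7, 137.8]
eef_rot: [-0.0, 0.997, 0.081, 0.002]
force: [-7.1, -4.4, 20.7]
opening: -0.1
```

On the stop: the force climbs steeply while the travel stays near 42 mm. I'm releasing it smoothly.

>>> {"api": "jog_arm", "payload": {"targets": [{"travel": [0, 0, -0.7], "rotation": [0, 0, 0], "fingers": 0}, {"travel": [0, 0, -0.8], "rotation": [0, 0, 0], "fingers": 0}, {"travel": [0, 0, -0.8], "rotation": [0, 0, 0], "fingers": 0}, {"travel": [0, 0, -0.8], "rotation": [0, 0, 0], "fingers": 0}, {"travel": [0, 0, -0.8], "rotation": [0, 0, 0], "fingers": 0}, {"travel": [0, 0, -1.0], "rotation": [0, 0, 0], "fingers": 0}, {"travel": [0, 0, -2.0], "rotation": [0, 0, 0], "fingers": 0}, {"travel": [0, 0, -2.0], "rotation": [0, 0, 0], "fingers": 0}]}}

```text
clock: 6.25
tcp_pos: [595.5, 297.9, 223.4]
eef_rot: [0.0, 0.997, 0.081, -0.001]
force: [0.5, 0.1, 0.8]
opening: -0.1
```

```bash
python3 - <<'E'
from h import *
s=r.get_state(); print(s["tcp_pos"],s["force"],s["joint_positions"].round(2),s["clock"])
im=r.get_image("side"); it=r.get_image("top")
for m in r.masks_of("tablet_1",im)[:4]: print(m["conf"],m["xy"],m["pixels"].sum(),onplane(m["xy"],im,15).round(1))
print("exp",proj([486.6,281,15],im))
cv2.imwrite("pics/c2.png",np.hstack([cv2.resize(im["img"][120:240,250:360,::-1],None,fx=4,fy=4),cv2.resize(it["img"][120:300,100:200,::-1],(300,480))]))
E
```

```text
[595.53593174 297.87700245 223.42228466] [0.45935017 0.12475802 0.76632395] [ 0.02  0.55 -0.82  1.32  0.4   1.44 -2.19] 6.25
exp [300.12130629 205.22403696]
```

View pics/c2.png

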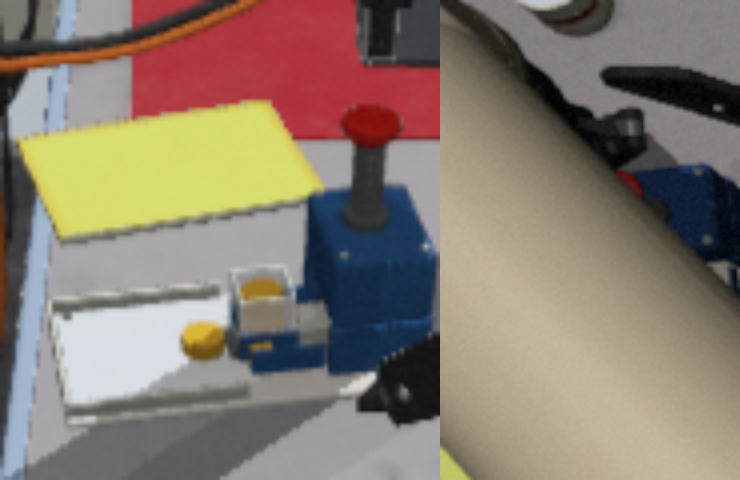

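Side crop: the cap is back up, and one tablet lies flat in the tray at (203,340), in front of the mouth. I'm locating it precisely.

```bash
cat >> h.py <<'E'
def amber(im,box):
    x0,y0,x1,y1=box; h=cv2.cvtColor(im["img"],cv2.COLOR_RGB2HSV); m=np.zeros(h.shape[:2],np.uint8)
    m[y0:y1,x0:x1]=cv2.inRange(h,(10,120,70),(32,255,255))[y0:y1,x0:x1]
    n,l,st,c=cv2.connectedComponentsWithStats(m); i=1+np.argmax(st[1:,4]); return c[i],st[i]
def to_tool(d,psi=0.162): c,s=np.cos(psi),np.sin(psi); return np.array([d[0]*c+d[1]*s,d[0]*s-d[1]*c,-d[2]])
E
python3 - <<'E'
from h import *
im=r.get_image("side"); c,st=amber(im,(292,198,311,214)); p=onplane(c,im,15); print(c,st,p.round(1))
s=r.get_state(); print(to_tool(p-s["tcp_pos"]).round(1))
# compare expected disp frame
o=541.9+289.7j; q=(complex(p[0],p[1])-o)*np.exp(-0.162j); print("disp frame",q)
E
```

```text
[300.37037037 204.86419753] [296 201  10   9  81] [487.3 282.6  15. ]
[-109.8   -2.   208.4]
disp frame (-55.05498054268293+1.826978299319813j)
```

>>> {"api": "jog_arm", "payload": {"targets": [{"travel": [-3.66, -0.05, 0], "rotation": [0, 0, 0], "fingers": 0.65}, {"travel": [-3.66, -0.05, 0], "rotation": [0, 0, 0], "fingers": 0.65}, {"travel": [-3.66, -0.05, 0], "rotation": [0, 0, 0], "fingers": 0.65}, {"travel": [0, 0, 3.5], "rotation": [0, 0, 0], "fingers": 0.65}, {"travel": [0, 0, 4], "rotation": [0, 0, 0], "fingers": 0.65}, {"travel": [0, 0, 4], "rotation": [0, 0, 0], "fingers": 0.65}, {"travel": [0, 0, 2.5], "rotation": [0, 0, 0], "fingers": 0.65}, {"travel": [0, 0, 0.5], "rotation": [0, 0, 0], "fingers": 0.65}]}}

```text
clock: 7.12
tcp_pos: [484.3, 279.8, 72.6]
eef_rot: [0.002, 0.997, 0.081, -0.004]
force: [-0.7, -1.0, 0.8]
opening: 55.5
```

```bash
python3 - <<'E'
from h import *
s=r.get_state(); im=r.get_image("side")
print(s["tcp_pos"],s["opening"],proj(s["tcp_pos"],im),amber(im,(285,195,311,214)))
cv2.imwrite("pics/c3.png",cv2.resize(im["img"][130:240,240:360,::-1],None,fx=5,fy=5))
E
```

```text
[484.32054813 279.79547143  72.62242585] 55.520275069049475 [299.12202414 188.06282641] (array([300.28571429, 204.80952381]), array([295, 201,  11,   9,  84], dtype=int32))
```

View pics/c3.png

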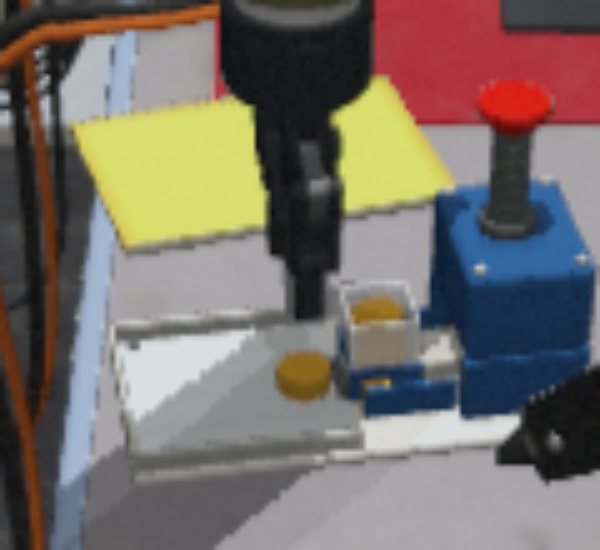

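>>> {"api": "jog_arm", "payload": {"targets": [{"travel": [0.1, -0.05, 1.5], "rotation": [0, 0, 0], "fingers": 0.65}, {"travel": [0.1, -0.05, 1.5], "rotation": [0, 0, 0], "fingers": 0.65}, {"travel": [0, 0, 0.7], "rotation": [0, 0, 0], "fingers": 0.65}, {"travel": [0, 0, 0], "rotation": [0, 0, 0], "fingers": 0.65}, {"travel": [0, 0, 0], "rotation": [0, 0, 0], "fingers": 0.65}]}}

```text
clock: 7.58
tcp_pos: [489.1, 283.6, 41.1]
eef_rot: [-0.0, 0.997, 0.081, -0.0]
force: [0.0, 0.2, 0.1]
opening: 55.8
```

>>> {"api": "jog_arm", "payload": {"targets": [{"travel": [-0.2, 0.1, 0.8], "rotation": [0, 0, 0], "fingers": 0.65}, {"travel": [0, 0, 1.0], "rotation": [0, 0, 0], "fingers": 0.65}, {"travel": [0, 0, 0.8], "rotation": [0, 0, 0], "fingers": 0.65}, {"travel": [0, 0, 0.35], "rotation": [0, 0, 0], "fingers": 0.65}, {"travel": [0, 0, 0], "rotation": [0, 0, 0], "fingers": 0.65}, {"travel": [0, 0, 0], "rotation": [0, 0, 0], "fingers": 0.65}]}}

```text
clock: 8.08
tcp_pos: [487.1, 282.2, 11.2]
eef_rot: [0.0, 0.997, 0.081, -0.0]
force: [-0.4, -0.1, 0.8]
opening: 55.4
```

Now I'm closing gently.

>>> {"api": "jog_arm", "payload": {"targets": [{"travel": [0, 0, 0], "rotation": [0, 0, 0], "fingers": 0.5}, {"travel": [0, 0, 0], "rotation": [0, 0, 0], "fingers": 0.42}, {"travel": [0, 0, 0], "rotation": [0, 0, 0], "fingers": 0.2}, {"travel": [0, 0, 0], "rotation": [0, 0, 0], "fingers": 0.2}, {"travel": [0, 0, 0], "rotation": [0, 0, 0], "fingers": 0.2}, {"travel": [0, 0, 0], "rotation": [0, 0, 0], "fingers": 0.2}], "force": 25}}

```text
clock: 8.58
tcp_pos: [487.6, 282.4, 12.0]
eef_rot: [-0.0, 0.997, 0.081, 0.0]
force: [-2.3, -1.1, 6.5]
opening: 28.5
```

>>> {"api": "jog_arm", "payload": {"targets": [{"travel": [0, 0, -0.4], "rotation": [0, 0, 0], "fingers": 0.2}, {"travel": [0, 0, -0.8], "rotation": [0, 0, 0], "fingers": 0.2}, {"travel": [0, 0, -1.5], "rotation": [0, 0, 0], "fingers": 0.2}, {"travel": [0, 0, -1.8], "rotation": [0, 0, 0], "fingers": 0.2}, {"travel": [0, 0, 0], "rotation": [0, 0, 0], "fingers": 0.2}, {"travel": [0, 0, 0], "rotation": [0, 0, 0], "fingers": 0.2}]}}

```text
clock: 9.08
tcp_pos: [488.2, 282.7, 58.4]
eef_rot: [-0.0, 0.997, 0.081, 0.001]
force: [-0.5, -0.8, -0.6]
opening: 28.8
```

```bash
python3 - <<'E'
from h import *
s=r.get_state(); im=r.get_image("side")
print(s["tcp_pos"],s["opening"],proj(s["tcp_pos"],im),s["joint_positions"].round(2))
cv2.imwrite("pics/c4.png",cv2.resize(im["img"][130:240,240:360,::-1],None,fx=5,fy=5))
E
```

```text
[488.16215393 282.68241237  58.37855132] 28.820453000424664 [300.61056154 191.83673911] [ 0.07  0.5  -0.83  1.78  0.42  1.05 -2.32]
```

View pics/c4.png

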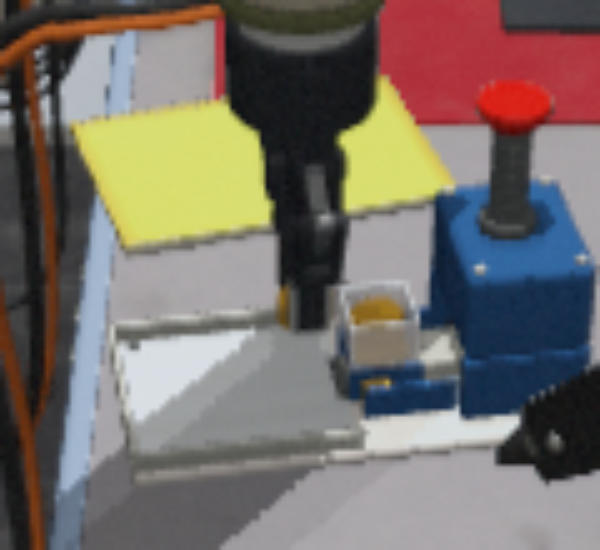

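The tablet sits square between the pads: the amber left edge is at crop 277 and the TCP projects to about its middle. I'm carrying it across.

>>> {"api": "jog_arm", "payload": {"targets": [{"travel": [0, 0, -2.5], "rotation": [0, 0, 0], "fingers": 0.2}, {"travel": [0, 0, -4], "rotation": [0, 0, 0], "fingers": 0.2}, {"travel": [0, 0, -4], "rotation": [0, 0, 0], "fingers": 0.2}, {"travel": [0, 0, -4], "rotation": [0, 0, 0], "fingers": 0.2}, {"travel": [-1.47, 3.12, -1.5], "rotation": [0, 0, 0], "fingers": 0.2}, {"travel": [-1.47, 3.12, 0], "rotation": [0, 0, 0], "fingers": 0.2}, {"travel": [-1.47, 3.12, 0], "rotation": [0, 0, 0], "fingers": 0.2}, {"travel": [-1.47, 3.12, 0], "rotation": [0, 0, 0], "fingers": 0.2}]}}

```text
clock: 9.8
tcp_pos: [448.5, 148.2, 216.1]
eef_rot: [0.0, 0.997, 0.081, -0.0]
force: [1.3, 0.0, 0.5]
opening: 28.8
```

>>> {"api": "jog_arm", "payload": {"targets": [{"travel": [-0.65, 3.95, 0], "rotation": [0, 0, 0], "fingers": 0.2}, {"travel": [-0.65, 3.95, 0], "rotation": [0, 0, 0], "fingers": 0.2}, {"travel": [-0.65, 3.95, 0], "rotation": [0, 0, 0], "fingers": 0.2}, {"travel": [-0.65, 3.95, 0], "rotation": [0, 0, 0], "fingers": 0.2}, {"travel": [-0.65, 3.95, 0], "rotation": [0, 0, 0], "fingers": 0.2}, {"travel": [-0.65, 3.95, 0], "rotation": [0, 0, 0], "fingers": 0.2}, {"travel": [-0.65, 3.95, 0], "rotation": [0, 0, 0], "fingers": 0.2}, {"travel": [0, 0, 0], "rotation": [0, 0, 0], "fingers": 0.2}]}}

```text
clock: 10.47
tcp_pos: [447.4, -138.8, 215.7]
eef_rot: [0.001, 0.997, 0.076, -0.001]
force: [-0.5, -0.8, 0.3]
opening: 28.3
```

>>> {"api": "jog_arm", "payload": {"targets": [{"travel": [1.83, 3.0, 0], "rotation": [0, 0, 0], "fingers": 0.2}, {"travel": [1.83, 3.0, 0], "rotation": [0, 0, 0], "fingers": 0.2}, {"travel": [1.83, 3.0, 0], "rotation": [0, 0, 0], "fingers": 0.2}, {"travel": [1.83, 3.0, 0], "rotation": [0, 0, 0], "fingers": 0.2}, {"travel": [0, 0, 4], "rotation": [0, 0, 0], "fingers": 0.2}, {"travel": [0, 0, 4], "rotation": [0, 0, 0], "fingers": 0.2}, {"travel": [0, 0, 3.5], "rotation": [0, 0, 0], "fingers": 0.2}, {"travel": [0, 0, 2], "rotation": [0, 0, 0], "fingers": 0.2}]}}

```text
clock: 11.13
tcp_pos: [538.3, -236.4, 76.6]
eef_rot: [-0.002, 0.997, 0.081, -0.003]
force: [0.2, 0.6, -1.5]
opening: 28.4
```

```bash
python3 - <<'E'
from h import *
im=r.get_image("side"); it=r.get_image("top"); s=r.get_state()
print(s["tcp_pos"],s["opening"],proj(s["tcp_pos"],im),proj(s["tcp_pos"],it),s["joint_positions"].round(2))
print(proj([539,-246.5,3],im), proj(s["tcp_pos"]*[1,1,0]+[0,0,3],im))
for n,i in(("s",im),("t",it)):
  for m in r.masks_of("dish",i)[:1]: print(n,m["conf"],onplane(m["xy"],i,8).round(1),m["pixels"].sum())
cv2.imwrite("pics/c5.png",cv2.resize(im["img"][280:410,270:390,::-1],None,fx=4.5,fy=4.5))
E
```

```text
[ 537.83255921 -236.15318854   77.14604541] 28.256825584893594 [326.69736656 349.03376366] [427.47811587 238.29765087] [ 0.75  0.44 -0.51  1.7   0.24  1.07 -1.25]
[326.33486995 376.84486265] [325.53374452 372.16625708]
s 0.66 [ 537.4 -238.4    8. ] 2373
t 0.95 [ 526.6 -233.4    8. ] 1201
```

View pics/c5.png

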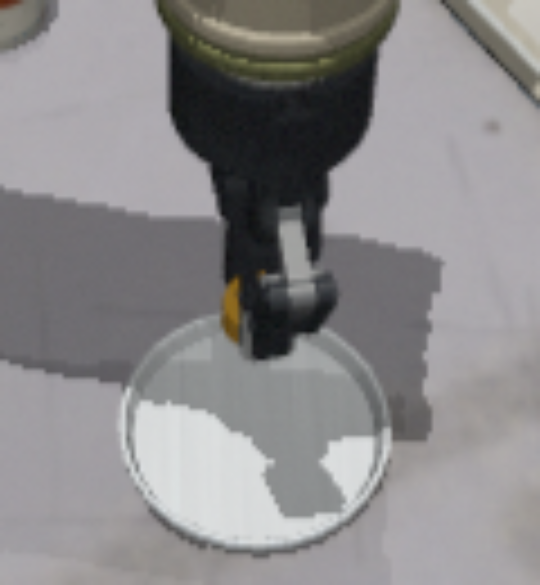

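```bash
python3 - <<'E'
from h import *
im=r.get_image("side"); it=r.get_image("top"); s=r.get_state(); t=s["tcp_pos"]; print(t,s["opening"])
c,st=amber(im,(300,320,345,370)); print(c,st)
# expected flat tablet in grip: bottom at tcp z - 0..4
for dz in(-3,):
  for a in np.arange(0,360,45):
    q=[t[0]+15*np.cos(np.radians(a)),t[1]+15*np.sin(np.radians(a))]
    print(a,proj([*q,t[2]+dz],im).round(1),proj([*q,t[2]+dz+14],im).round(1))
h=cv2.cvtColor(im["img"],cv2.COLOR_RGB2HSV); m=cv2.inRange(h,(10,120,50),(32,255,255))[336:364,312:340]
for i,row in enumerate(m): print(336+i,''.join('#' if v else '.' for v in row))
cv2.imwrite("pics/c6.png",np.hstack([cv2.resize(im["img"][325:370,305:350,::-1],(390,390),interpolation=cv2.INTER_CUBIC),cv2.resize(it["img"][205:280,385:460,::-1],(390,390),interpolation=cv2.INTER_CUBIC)]))
E
```

```text
[ 541.90393667 -237.62155462   83.60805975] 28.98799844156674
[322.68085106 346.59574468] [321 340   4  15  47]
0 [337.2 348.5] [337.6 343.8]
45 [334.5 343.7] [334.9 339. ]
90 [328.7 341.8] [328.9 337.1]
135 [323.  343.8] [323.2 339.1]
180 [320.8 348.6] [321.  343.9]
225 [323.4 353.5] [323.6 348.8]
270 [329.4 355.5] [329.6 350.8]
315 [335.1 353.4] [335.4 348.7]
336 ............................
337 ............................
338 ............................
339 ............................
340 ...........##...............
341 ..........###...............
342 ..........###...............
343 .........####...............
344 .........####...............
345 .........####...............
346 .........####...............
347 .........####...............
348 .........####...............
349 .........####...............
350 .........####...............
351 ..........###...............
352 ..........###...............
353 ...........#................
354 ............#...............
355 ............................
356 ............................
357 ............................
358 ............................
359 ............................
360 ............................
361 ............................
362 ............................
363 ............................
```

View pics/c6.png

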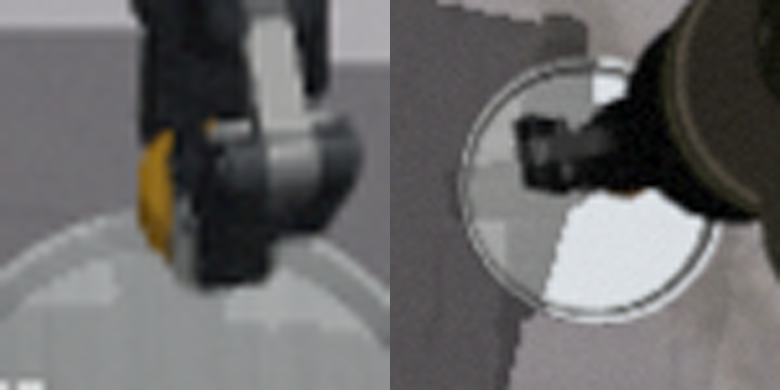

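The flat-disc silhouette I projected matches the amber mask (columns 321–324, rows 340–354), so the tablet hangs flat and centred. I'm centring over the dish and lowering.

>>> {"api": "jog_arm", "payload": {"targets": [{"travel": [-0.43, 0.8, 1.5], "rotation": [0, 0, 0], "fingers": 0.2}, {"travel": [0, 0, 2.5], "rotation": [0, 0, 0], "fingers": 0.2}, {"travel": [0, 0, 1.5], "rotation": [0, 0, 0], "fingers": 0.2}, {"travel": [0, 0, 1.0], "rotation": [0, 0, 0], "fingers": 0.2}, {"travel": [0, 0, 0.5], "rotation": [0, 0, 0], "fingers": 0.2}, {"travel": [0, 0, 0], "rotation": [0, 0, 0], "fingers": 0.2}, {"travel": [0, 0, 0], "rotation": [0, 0, 0], "fingers": 0.2}]}}

```text
clock: 12.02
tcp_pos: [538.6, -246.1, 12.7]
eef_rot: [0.0, 0.997, 0.081, 0.001]
force: [0.4, -0.4, -1.2]
opening: 28.2
```

>>> {"api": "jog_arm", "payload": {"targets": [{"travel": [0, 0, 0.2], "rotation": [0, 0, 0], "fingers": 0.2}, {"travel": [0, 0, 0.15], "rotation": [0, 0, 0], "fingers": 0.2}, {"travel": [0, 0, 0], "rotation": [0, 0, 0], "fingers": 0.2}, {"travel": [0, 0, 0], "rotation": [0, 0, 0], "fingers": 0.2}]}}

```text
clock: 12.35
tcp_pos: [537.9, -245.9, 8.3]
eef_rot: [0.0, 0.997, 0.081, 0.0]
force: [-0.2, 0.0, 0.1]
opening: 28.8
```

>>> {"api": "jog_arm", "payload": {"targets": [{"travel": [0, 0, 0.1], "rotation": [0, 0, 0], "fingers": 0.2}, {"travel": [0, 0, 0], "rotation": [0, 0, 0], "fingers": 0.2}, {"travel": [0, 0, 0], "rotation": [0, 0, 0], "fingers": 0.2}]}}

```text
clock: 12.6
tcp_pos: [537.8, -245.9, 7.1]
eef_rot: [0.0, 0.997, 0.081, 0.0]
force: [0.5, 0.4, 0.6]
opening: 28.7
```

>>> {"api": "jog_arm", "payload": {"targets": [{"travel": [0, 0, 0.07], "rotation": [0, 0, 0], "fingers": 0.2}, {"travel": [0, 0, 0], "rotation": [0, 0, 0], "fingers": 0.2}, {"travel": [0, 0, 0], "rotation": [0, 0, 0], "fingers": 0.2}]}}

```text
clock: 12.85
tcp_pos: [537.8, -245.9, 7.0]
eef_rot: [0.0, 0.997, 0.081, -0.0]
force: [-2.9, 0.5, 7.3]
opening: 28.6
```

Contact at TCP 7.0, as predicted. I'm opening, then rising.

>>> {"api": "jog_arm", "payload": {"targets": [{"travel": [0, 0, -0.03], "rotation": [0, 0, 0], "fingers": 0.35}, {"travel": [0, 0, 0], "rotation": [0, 0, 0], "fingers": 0.4}, {"travel": [0, 0, 0], "rotation": [0, 0, 0], "fingers": 0.5}, {"travel": [0, 0, 0], "rotation": [0, 0, 0], "fingers": 0.5}, {"travel": [0, 0, 0], "rotation": [0, 0, 0], "fingers": 0.5}]}}

```text
clock: 13.27
tcp_pos: [537.7, -245.9, 6.5]
eef_rot: [0.0, 0.997, 0.081, -0.0]
force: [-0.2, 0.8, -0.3]
opening: 42.6
```

>>> {"api": "jog_arm", "payload": {"targets": [{"travel": [0, 0, -0.8], "rotation": [0, 0, 0], "fingers": 0.5}, {"travel": [0, 0, -1.5], "rotation": [0, 0, 0], "fingers": 0.5}, {"travel": [0, 0, -3], "rotation": [0, 0, 0], "fingers": 0.5}, {"travel": [0, 0, -4], "rotation": [0, 0, 0], "fingers": 0.5}, {"travel": [0, 0, -4], "rotation": [0, 0, 0], "fingers": 0.5}, {"travel": [-3, 2, -2], "rotation": [0, 0, 0], "fingers": 0.5}, {"travel": [-3, 2, 0], "rotation": [0, 0, 0], "fingers": 0.5}, {"travel": [-3, 2, 0], "rotation": [0, 0, 0], "fingers": 0.5}]}}

```text
clock: 13.93
tcp_pos: [458.8, -320.4, 162.2]
eef_rot: [0.001, 0.997, 0.082, 0.002]
force: [0.1, -1.6, -0.7]
opening: 42.7
```

```bash
python3 - <<'E'
from h import *
im=r.get_image("side"); it=r.get_image("top"); s=r.get_state(); print(s["tcp_pos"],s["force"],s["clock"])
for n,i in(("s",im),("t",it)):
  m=r.masks_of("dish",i)[0]; q=np.vstack([x[:,0] for x in cv2.findContours(m["pixels"].astype(np.uint8),0,1)[0]]); e=cv2.fitEllipse(cv2.convexHull(q)); D=onplane(e[0],i,12)
  u,v=map(int,e[0]); c,st=amber(i,(u-24,v-24,u+24,v+24)); T=onplane(c,i,10); print(n,"dish",D.round(1),"tab",T.round(1),st,(T-D)[:2].round(1))
cv2.imwrite("pics/c7.png",np.hstack([cv2.resize(im["img"][320:420,270:380,::-1],(396,360)),cv2.resize(it["img"][200:290,380:480,::-1],(400,360))]))
cv2.imwrite("pics/c8.png",im["img"][90:420,180:480,::-1])
E
```

```text
[ 453.9599967  -325.21206485  160.40685731] [-1.03043457 -1.03087173  0.71959175] 14.0333
s dish [ 538.6 -248.3   12. ] tab [ 537.7 -247.1   10. ] [319 368  15  16 195] [-1.   1.2]
t dish [ 538.8 -244.7   12. ] tab [ 539.7 -248.2   10. ] [418 235  14  13 132] [ 0.9 -3.5]
```

View pics/c7.png

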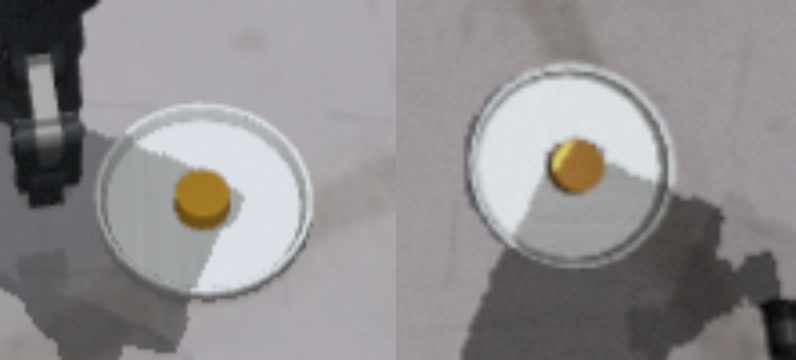

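View pics/c8.png

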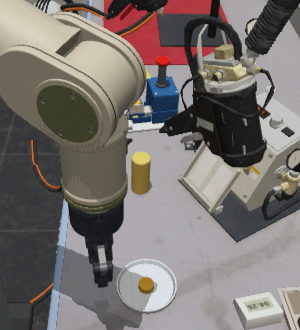

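The tablet lies flat in the middle of the dish: side crop (202,198), top crop (577,165), a few mm from the rim centre at most. The cap is up, and the slug is standing. I'm handing in.

>>> {"api": "jog_arm", "payload": {"targets": [{"travel": [0, 0, 0], "rotation": [0, 0, 0], "fingers": 0.5}, {"travel": [0, 0, 0], "rotation": [0, 0, 0], "fingers": 0.5}, {"travel": [0, 0, 0], "rotation": [0, 0, 0], "fingers": 0.5}]}}

```text
clock: 14.38
tcp_pos: [459.6, -318.4, 159.6]
eef_rot: [-0.0, 0.997, 0.082, 0.0]
force: [0.3, 0.2, 0.3]
opening: 42.9
```

```bash
python3 - <<'E'
from h import *
print(r.get_state()["force"], [(m["conf"],m["xy"]) for m in r.masks_of("jar_blue",r.get_image("top"))[:1]])
print(r.hand_in())
E
```

```text
[0.27988675 0.15838531 0.26453518] [(0.62, [311.2, 294.9])]
the job is handed in; nothing more can be done
None
```

I pressed the red cap about 42 mm down in one stroke until it met the stop, let it spring back, and one tablet dropped into the tray. I then picked it up, carried it across in front of the controller and above the jar and slug, and laid it flat in the dish. The job was handed in at about 14.4 s of the 64 s allowed.

- **Press:** the force rose from about 11 N to 20.7 N downward (about 22 N in total) as the cap reached its stop, below the 30 N limit.
- **Placing:** the tablet touched the dish floor with about 7 N before I opened the fingers.
- **Centring:** the side camera puts the tablet about 1.5 mm off the middle of the dish. The top camera says about 3.5 mm. The top figure is probably a little off, because the colour mask missed the brightly lit edge of the tablet.
- **Rest of the scene:** the last side picture shows the cap up and the slug standing. The arm hid the jar and the catch tray in that picture. The top camera finds the jar within a pixel of where it started. The fingers were clear of everything, with near-zero force.
- **Detection:** the network did not find the tablet in the tray, so I located it by its colour instead.

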